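# Zero and set the shield-gas needle valve, then open the shut-off

## Task

Set the nitrogen needle valve on the gas panel: turn its red paddle knob clockwise until the needle just bottoms on its soft seat - finger-tight, do not force it - then back it off a quarter turn from where it bottomed and let go. After that, swing the yellow shut-off lever round to fully open, in line with the block, and leave the other things on the bench where they are.

Things in the scene. Friction and masses are not known exactly. Their poses are not given: they have to be found in the camera images.
- panel: Gas panel screwed to the bench: base plate 75 x 320 x 6 mm, aluminium block 44 x 260 mm, top 46 mm above the bench. Origin at bench level; y runs along the block, z up. On its top at x = 0: shut-off valve (yellow lever) at y = -85 mm, needle valve (red knob) at y = +35 mm, clear flow meter 30 x 28 mm reaching 128 mm above the bench at y = +128 mm. Fixed.
- knob_grip (a point): Centre of the red paddle knob, on its vertical axis, 92.5 mm above the bench. Paddle: 46 mm long (x), 12 mm thick (y), 25 mm high (80 to 105 mm above the bench); white line at its +x end. Under it a 17 mm hub, then a 21 mm steel collar with its top at 67 mm. Clockwise from above closes; does not rise or sink. Packing drag 0.05 N m: it stays where left.
- needle_tip (a point): Tip of the needle, hidden in the valve under the knob. One turn of the knob moves it 1 mm, up as it opens: a quarter turn is 0.25 mm, too little for its position reading. At the start the valve is 0.33 to 0.6 turn open; at which heading of the paddle it bottoms differs each time and cannot be seen.
- seat (a point): Soft seat of the needle valve, hidden in the block on the knob's axis, 40 mm above the bench, z up. When the needle bottoms the seat yields a little and springs back: the knob's torque then climbs from the drag at about 2 N m per radian of knob. 0.12 to 0.35 N m in all is finger-tight; over 0.6 N m (17 degrees) the seat is crushed.
- shutoff (a joint): Angle of the yellow shut-off lever about its vertical pivot, rad: near 0 = closed, square to the block, pointing to the panel's -x; grows anticlockwise from above to a hard stop at 1.571 = fully open, in line with the block, pointing to the panel's -y. Friction 0.12 N m; it stays where it is left.
- lever_grip (a point): Middle of the lever's yellow grip, 70.5 mm above the bench, 50 mm from the pivot; the point's +x points back to the pivot. The part you can push is a bar reaching 70 mm out from the pivot (yellow from 18 mm), 15 mm wide and 10 mm high (65.5 to 75.5 mm above the bench).
- lever_pivot (a point): The shut-off lever's vertical turning axis, at the lever's height (70.5 mm above the bench).
- spool_center (a point): Centre of a loose white spool of solder wire standing upright, 60 mm diameter, 50 mm high. Leave it alone.
- board_center (a point): Centre of a loose green circuit board lying flat, 75 x 100 mm, parts up to 16 mm high. Leave it alone.
- meter_center (a point): Centre of a loose dark teal multimeter lying on its back, 150 x 75 x 36 mm, its black dial to 43 mm. Leave it alone.
- flux_jar_center (a point): Centre of a loose white flux jar with blue cap, 42 mm diameter, 50 mm high. Leave it alone.

How it is judged:
On the way, in this order (a step that is already met when the one before it is completed fails the run):
1. the needle is bottomed on its soft seat, finger-tight (at least 0.12 N m, which presses the seat in by 0.01 mm) (z of seat in the frame of panel below 0.0399905 m and z of needle_tip in the frame of seat below 2.39e-05 m), for 0.1 s.
2. the knob is backed off a quarter turn (65 to 115 degrees) from where it bottomed, and let go (z of needle_tip in the frame of seat between 0.0001806 and 0.0003194 m and contact force between the fingers and knob below 0.2 N), for 0.2 s.
3. the shut-off lever is swung to fully open (1.45 rad or more) (value of joint shutoff above 1.45 rad), for 0.2 s.
At the end, for the whole second after the job is handed in: The needle valve stands a quarter turn (65 to 115 degrees) open from where it bottomed, the shut-off lever is fully open (1.45 rad or more), both are let go, and spool, board, multimeter and jar are within 15 mm of where they stood (z of needle_tip in the frame of seat between 0.0001806 and 0.0003194 m and value of joint shutoff above 1.45 rad and distance of each of spool_center, board_center, meter_center, flux_jar_center from where it was at the start of the episode below 0.015 m); the robot touches nothing.
It fails at once if the soft seat is crushed by forcing the knob (over 0.6 N m, which presses the seat in by 0.048 mm) (z of seat in the frame of panel below 0.0399523 m).
It fails at once if a bystander is knocked away by more than 15 mm (distance of any of spool_center, board_center, meter_center, flux_jar_center from where it was at the start of the episode above 0.015 m).
It also fails if it takes over 72 s, if anything falls off the work surface, if the arm or the gripper's body presses on something with over 40 N, if the wrist force passes 120 N, or if a joint passes its speed limit or range.

## Robot

A 6-joint arm with a two-finger parallel gripper is mounted at the origin on the work surface. World frame = base frame: x ahead of the robot, y to its left, z up, the work surface at z = 0. Lengths are in m, angles in rad, forces in N, time in s.
With the tool pointing down it reaches from about 0.3 to 0.875 m from the base axis. Payload 6.4 kg.
Tool frame: the origin (TCP) lies between the finger pads; the fingertips stand ctrl.tip_reach ahead of it and the grasp point (between the pads) lies 11 mm behind it (ctrl.tip_reach is the distance from the TCP to the fingertips, in m); z points along the fingers, x is the direction in which the jaws open and shut, and the axes are right-handed (so a half turn about z gives the same grasp; the last joint's range is limited). The gripper opens to 85 mm and grips with 20 to 120 N. Pads are 22 mm wide; open, the fingers measure 114 mm over their backs; the gripper's body (76 mm by 85 mm) begins 54 mm behind the grasp point. The pads swing forward as they close: fully open they stand 13 mm farther back than shut.
Start: joints at [0.902, 0.181, 1.607, -0, 1.354, -0.206], TCP at [0.257, 0.515, 0.239] pointing down, gripper open.
Joint ranges: [-2.99, 2.99], [-0.89, 2.07], [0.3, 2.58], [-1.14, 4.28], [0, 2.63], [-3.12, 3.12]. Speed limits (rad/s): [2.57, 2.57, 3.01, 3.14, 3.14, 3.14].

## Interface

Orientations are given as a unit quaternion [w, x, y, z].
In Python, from bench import telemetry, viewer, ticket, nets, ctrl gives the robot as it stands.
- The arm moves only by the tool step_arm, never from a script. Its argument "plan" is a list of rows, each a list of 2 entries, a list of its own where there are three numbers: the shift along the tool's x, y, z in m, then the turn, a rotation vector about the tool's x, y, z in degrees. A call has 1 to 5 rows; each row is the pose to reach, as a shift and turn from the pose commanded when the call began, along the tool's axes at that moment; what a row does not reach only later rows make up. A row lasts 1/10 s, in which the tool goes at most 50 mm and 8.59 degrees, less where a joint would pass 70% of its speed; a pose out of reach is approached as far as the arm can. A call with a gripper value outside its range is refused whole. "fingers" is the opening in per cent of the stroke, from 0 (shut) to 100 (fully open), set as the call begins (left out, the last holds). The fingers move at their own pace and stop on an object; the grip force is fixed at half the most. Time passes only in rows, so rows that repeat a pose let the fingers close. It gives the time, the measured TCP pose, the force and the opening at its end, in the units of the state.
- telemetry.get_obs(): the state, without advancing time (a new reading comes with each control period).
- viewer.camera(name): name is "scene" or "top" or "wrist"; returns the picture (400x640x3 uint8, red, green, blue); there is no depth.
- viewer.get_calibration(name): a dict with "K" (3x3 intrinsics, pixels), "origin" and "orientation" of the camera in the world. Camera axes: x right, y up, looking along -z (the intrinsics and any distortion apply to the point x, -y, -z); pixel columns grow to the right and rows downward; lengths in m; the calibration is good to about 2 mm. A picture is of the moment at which its call begins: read the wrist's pose just before it. get_calibration takes no time and is no camera call; for the wrist camera it gives the pose at the moment of the call.
- ticket.hand_in(): hands the job in, once; it reports no verdict.
Trained networks look in the newest picture that a camera, given by its name, has taken for a name from the list of things; names that differ only in an ending like _2 or _b are one class to them, and where a whole thing is asked for, a point or a joint stands for the part that bears it (a point fixed in the world has none). Each returns a list of dicts, best first, with "score" (0 to 1); they miss things now and then, are a little off and sometimes report something else, mostly with a low value. They report only what shows in the picture. A call takes as long as a camera call.
- nets.boxes_of(thing, camera): "extent" ([left, top, right, bottom] in pixels, round what is visible of it).
The state is a dict: "time_s": time; "q": joint angles; "dq": joint speeds; "joint_efforts": joint torques, N m; "eef_pos": TCP position; "eef_rot": TCP orientation; "wrist_force": force on the tool from outside, world axes, zero at the start; "torque": the same for the moment, N m; "opening": opening from 0.0 (shut) to 1.0 (fully open).
Only numpy, scipy, OpenCV 4.12 (cv2) and the standard library are available. Lean on these libraries where they do the work, as an engineer would, in place of code of your own. Each camera call takes 0.05 s, during which the arm holds its last target.

## Working session

There is one attempt and no reset: what is moved stays moved. The work goes in short steps, Python scripts to look and compute and a tool call to move; the robot and the scene stay as the last step left them, time stands still between calls to the robot, and variables do not carry over. Pictures are saved under pics/ and viewed, and the job is handed in when it is done.

Besides the shell and the picture viewer there is one more tool, called after "Emit:" as name([rows], argument=value, ...), one row to a line, values as JSON. step_arm: Moves the arm, as the interface text tells. Its arguments: {"type":"object","properties":{"plan":{"type":"array"},"fingers":{"type":"number"}},"required":["plan"]}

```bash
mkdir -p pics; ls; python3 - <<'E'
from bench import telemetry, viewer, ticket, nets, ctrl
import cv2,numpy as np
o=telemetry.get_obs(); print(o, ctrl.tip_reach)
for c in ("scene","top","wrist"):
    im=viewer.camera(c); cv2.imwrite(f"pics/{c}0.png",im[:,:,::-1]); 
    k=viewer.get_calibration(c); print(c,k)
    for t in ("panel","knob_grip","lever_grip","spool_center","board_center","meter_center","flux_jar_center"):
        print(t,[(np.round(d["extent"]),round(d["score"],2)) for d in nets.boxes_of(t,c)[:2]]) if c=="top" else None
print(telemetry.get_obs()["time_s"])
E
```

```text
pics
{'time_s': 0.0, 'q': array([ 9.01720449e-01,  1.81541380e-01,  1.60802791e+00,  8.78955985e-06,
        1.35380795e+00, -2.06320708e-01]), 'dq': array([-0.00022375,  0.00190742, -0.00268085,  0.00068678, -0.00020537,
        0.00208058]), 'joint_efforts': array([ 1.97390614e-04, -4.44879377e+01, -3.51331151e+01, -4.21569839e-04,
        9.02957021e-03, -8.63735835e-06]), 'eef_pos': array([0.25633238, 0.51408739, 0.23837434]), 'eef_rot': array([ 3.00002686e-04,  8.50416294e-01,  5.26109619e-01, -8.40359973e-04]), 'wrist_force': array([-0.39229607,  0.43237742,  0.80396233]), 'torque': array([-0.01129698,  0.01021882,  0.02808918]), 'opening': 1.0039662181844846} 0.008
scene {'K': array([[403.81366286,   0.        , 319.88228473],
       [  0.        , 403.81366286, 200.11578314],
       [  0.        ,   0.        ,   1.        ]]), 'origin': array([1.27216327, 0.27844532, 0.54693028]), 'orientation': array([0.5310682 , 0.27503831, 0.36473779, 0.71364336])}
top {'K': array([[445.05866377,   0.        , 322.99465132],
       [  0.        , 445.05866377, 195.5041452 ],
       [  0. 
[... 188 characters left out ...]
4., 212., 478., 268.]), 0.74)]
knob_grip [(array([376., 220., 397., 236.]), 0.57)]
lever_grip [(array([442., 226., 458., 267.]), 0.93)]
spool_center [(array([410., 159., 443., 192.]), 0.87), (array([439., 225., 456., 264.]), 0.33)]
board_center [(array([320., 147., 369., 199.]), 0.71)]
meter_center [(array([242., 197., 282., 273.]), 0.6)]
flux_jar_center [(array([447., 173., 472., 196.]), 0.67)]
wrist {'K': array([[309.40221072,   0.        , 327.10079601],
       [  0.        , 309.40221072, 202.45335708],
       [  0.        ,   0.        ,   1.        ]]), 'origin': array([0.19600402, 0.54482287, 0.37387952]), 'orientation': array([ 0.84260451, -0.11361332, -0.07091675,  0.52161333])}
0.5
```

View pics/top0.png

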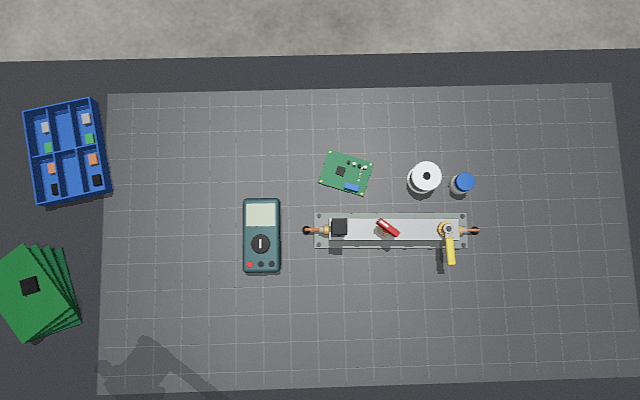

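View pics/scene0.png

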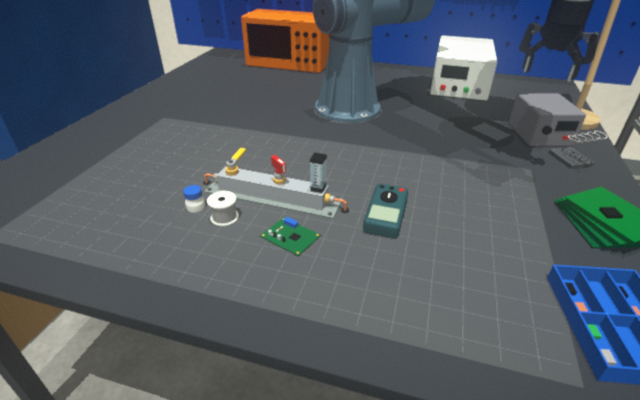

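```bash
python3 - <<'E'
import cv2
im=cv2.imread("pics/top0.png")[195:285,290:490]
cv2.imwrite("pics/top0z.png",cv2.resize(im,None,fx=4,fy=4,interpolation=cv2.INTER_CUBIC))
E
```

```text
(no output)
```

View pics/top0z.png

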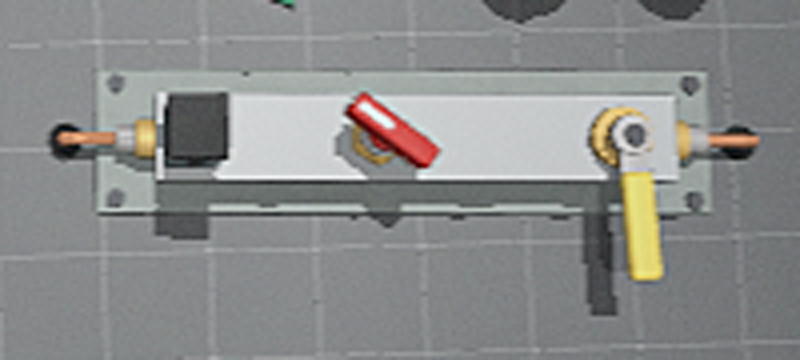

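The top view shows the panel's base plate at about (314-468, 212-249), the red paddle at (388, 228), and the lever pivot at (448, 229) with the lever pointing down. I'll convert these to world positions.

```bash
cat > h.py <<'E'
import numpy as np,cv2
from scipy.spatial.transform import Rotation as R
def rot(q): return R.from_quat([q[1],q[2],q[3],q[0]])
def unproj(c,uv,z):
    K=np.array(c["K"]); d=np.linalg.inv(K)@np.array([uv[0],uv[1],1.]); d=rot(c["orientation"]).apply([d[0],-d[1],-d[2]])
    o=np.array(c["origin"]); return o+d*(z-o[2])/d[2]
def proj(c,p):
    v=rot(c["orientation"]).inv().apply(np.array(p)-c["origin"]); v=np.array([v[0],-v[1],-v[2]]); u=c["K"]@v; return u[:2]/u[2]
E
python3 - <<'E'
from h import *
from bench import viewer
c=viewer.get_calibration("top")
f=lambda x,y:(290+(x-1.5)/4,195+(y-1.5)/4)
P=[unproj(c,f(*p),.006) for p in [(95,70),(708,72),(713,215),(97,213)]]
for p in P: print(p.round(4))
ce=np.mean(P,0); yv=(P[0]-P[1]+P[3]-P[2]); print("len",np.linalg.norm(yv)/2, "wid",np.linalg.norm(P[0]-P[3]),np.linalg.norm(P[1]-P[2]))
yv=yv[:2]/np.linalg.norm(yv[:2]); xv=np.array([yv[1],-yv[0]]);print("center",ce,"x axis",xv,np.degrees(np.arctan2(xv[1],xv[0])))
print("knob",ce[:2]+.035*yv,"pivot",ce[:2]-.085*yv)
# red segmentation
im=cv2.imread("pics/top0.png").astype(int)
m=((im[:,:,2]>110)&(im[:,:,1]<70)&(im[:,:,0]<80)).astype(np.uint8); m[:, :360]=0;m[:,420:]=0;m[:200]=0;m[250:]=0
v,u=np.nonzero(m); print(len(u),u.min(),u.max(),v.min(),v.max(),u.mean(),v.mean())
Q=np.array([unproj(c,(a,b),.105)[:2] for a,b in zip(u,v)]); print("mean",Q.mean(0)); w,V=np.linalg.eigh(np.cov(Q.T)); print(np.sqrt(w)*12**.5, V[:,1],np.degrees(np.arctan2(V[1,1],V[0,1])))
print("pivot px",unproj(c,f(633,133),.0755),"lever end",unproj(c,f(648,278),.0755))
E
```

```text
[0.6013 0.1113 0.006 ]
[ 0.5915 -0.2095  0.006 ]
[ 0.5171 -0.2068  0.006 ]
[0.5273 0.1122 0.006 ]
len 0.3200678120224121 wid 0.07405832363247962 0.07437904437671994
center [ 0.55929668 -0.04818754  0.006     ] x axis [ 0.99951327 -0.03119637] -1.7877101815254044
knob [ 0.56038856 -0.01320458] pivot [ 0.55664499 -0.13314617]
55 377 398 219 236 386.8181818181818 227.25454545454545
mean [ 0.559919   -0.02483274]
[0.01781456 0.0459302 ] [0.58314767 0.81236617] 54.32776080196581
pivot px [ 0.55710588 -0.1473578   0.0755    ] lever end [ 0.48792922 -0.14998383  0.0755    ]
```

View pics/wrist0.png

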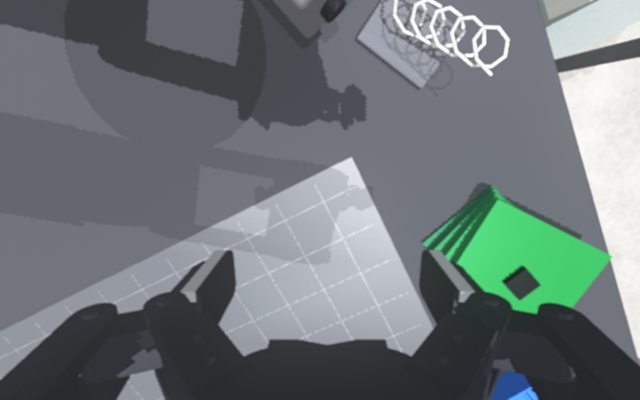

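```bash
python3 - <<'E'
from h import *
from bench import viewer
c=viewer.get_calibration("top"); s=viewer.get_calibration("scene")
print("nadir",proj(c,[c["origin"][0],c["origin"][1],0]))
f=lambda x,y:(290+(x-1.5)/4,195+(y-1.5)/4)
print([unproj(c,f(*p),.046).round(4) for p in [(156,93),(673,95),(677,182),(158,180)]])
print("meter top",[unproj(c,f(*p),.128).round(4) for p in [(165,92),(228,94),(226,160),(165,158)]])
print("lever side", [unproj(c,f(*p),.0755).round(4) for p in [(622,172),(652,172),(663,278),(636,280)]])
yv=np.array([.0312,.9995]);xv=np.array([yv[1],-yv[0]]);ce=np.array([.5593,-.0482])
im=cv2.imread("pics/top0.png"); im2=cv2.imread("pics/scene0.png")
def mk(x,y,z):
    p=np.r_[ce+x*xv+y*yv,z]
    for I,k in((im,c),(im2,s)):
        a=proj(k,p); cv2.circle(I,tuple(int(round(v*8)) for v in a),8,(255,0,255),-1,shift=3)
for y in(-.16,.16):
  for x in(-.0375,.0375): mk(x,y,.006)
for y in(-.13,.13):
  for x in(-.022,.022): mk(x,y,.046)
mk(0,.035,.105);mk(0,-.085,.0755);mk(0,.128,.128)
a=cv2.resize(im[195:285,290:490],None,fx=4,fy=4,interpolation=cv2.INTER_CUBIC)
b=cv2.resize(im2[130:230,180:380],None,fx=4,fy=2.4,interpolation=cv2.INTER_CUBIC)
cv2.imwrite("pics/chk.png",np.vstack([a,b]))
E
```

```text
nadir [316.87177109 254.79288599]
[array([0.5852, 0.081 , 0.046 ]), array([ 0.577 , -0.1774,  0.046 ]), array([ 0.5337, -0.1764,  0.046 ]), array([0.542 , 0.0814, 0.046 ])]
meter top [array([0.5788, 0.0793, 0.128 ]), array([0.5771, 0.0509, 0.128 ]), array([0.5474, 0.0528, 0.128 ]), array([0.5491, 0.0802, 0.128 ])]
lever side [array([ 0.5386, -0.1408,  0.0755]), array([ 0.5382, -0.1553,  0.0755]), array([ 0.4877, -0.1572,  0.0755]), array([ 0.4872, -0.1442,  0.0755])]
```

View pics/chk.png

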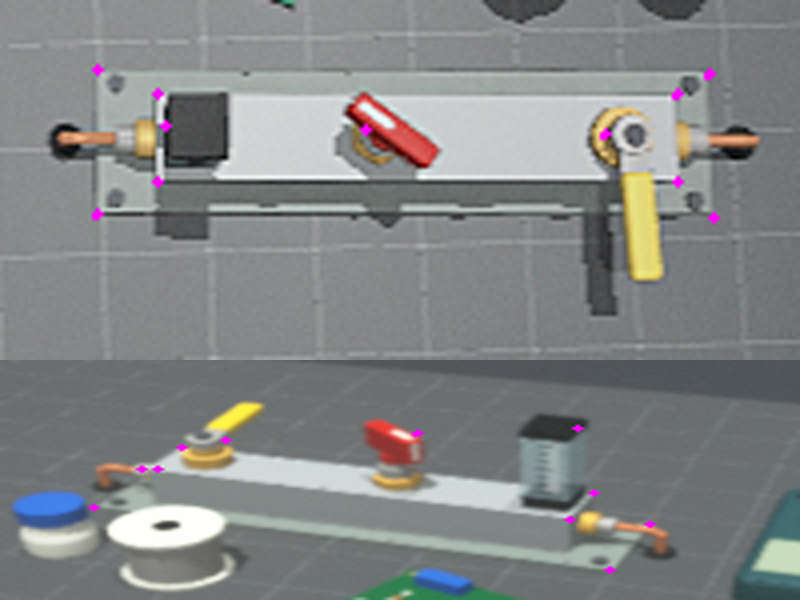

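```bash
python3 - <<'E'
from h import *
from bench import telemetry
o=telemetry.get_obs(); r=rot(o["eef_rot"]); print(r.as_matrix().round(3)); M=r.as_matrix()
yaw=np.degrees(np.arctan2(M[1,0],M[0,0])); print("toolx yaw",yaw, "q1-q6",np.degrees(o["q"][0]-o["q"][5]))
t=np.array([.560,-.026,.235])-o["eef_pos"]; print("shift tool",r.inv().apply(t))
print("q1 at knob",np.degrees(np.arctan2(-.026,.56)))
E
```

```text
[[ 0.446  0.895 -0.   ]
 [ 0.895 -0.446 -0.   ]
 [-0.    -0.    -1.   ]]
toolx yaw 63.48590671425949 q1-q6 63.48609176315459
shift tool [-0.34826151  0.51272825  0.00428275]
q1 at knob -2.658252234707794
```

Emit:
step_arm([
  [[-0.03,0.04,0],[0,0,-8]],
  [[-0.06,0.08,0],[0,0,-16]],
  [[-0.09,0.12,0],[0,0,-24]],
  [[-0.12,0.16,0],[0,0,-32]],
  [[-0.14,0.2,0],[0,0,-40]],
])

```text
time_s: 1.0
eef_pos: [0.3642, 0.3125, 0.2395]
eef_rot: [0.0, 0.631, 0.776, 0.0]
wrist_force: [1.2, 0.0, 0.3]
opening: 1.004
```

```bash
cat > sh.py <<'E'
import sys
from h import *
from bench import telemetry
o=telemetry.get_obs(); r=rot(o["eef_rot"]);M=r.as_matrix()
print("pos",o["eef_pos"].round(4),"yaw",np.degrees(np.arctan2(M[1,0],M[0,0])).round(2),"q6",np.degrees(o["q"][5]).round(1),"tilt",M[:,2].round(4),"F",o["wrist_force"].round(2),"T",o["torque"].round(3),"open",round(o["opening"],3),"t",o["time_s"])
if len(sys.argv)>3:
    print("shift",r.inv().apply(np.array([float(v) for v in sys.argv[1:4]])-o["eef_pos"]).round(4))
E
python3 sh.py .56 -.026 .235
```

```text
pos [0.3642 0.3125 0.2395] yaw 101.76 q6 -75.3 tilt [ 4.e-04  2.e-04 -1.e+00] F [1.19 0.03 0.28] T [-0.018 -0.006  0.039] open 1.004 t 1.0
shift [-0.3713  0.1227  0.0045]
```

Emit:
step_arm([
  [[-0.045,0.015,0],[0,0,-8]],
  [[-0.09,0.03,0],[0,0,-16]],
  [[-0.135,0.045,0],[0,0,-24]],
  [[-0.18,0.06,0],[0,0,-30]],
  [[-0.22,0.075,0],[0,0,-33]],
])

```text
time_s: 1.5
eef_pos: [0.4779, 0.1181, 0.2397]
eef_rot: [0.0, 0.385, 0.923, 0.0]
wrist_force: [0.2, 1.0, -0.4]
opening: 0.998
```

```bash
python3 sh.py .56 -.026 .235
```

```text
pos [0.4779 0.1181 0.2397] yaw 134.71 q6 -134.7 tilt [ 8.e-04  3.e-04 -1.e+00] F [ 0.17  1.05 -0.38] T [0.039 0.001 0.003] open 0.998 t 1.5
shift [-0.1602 -0.043   0.0047]
```

Emit:
step_arm([
  [[-0.045,-0.012,0],[0,0,0]],
  [[-0.09,-0.024,0],[0,0,0]],
  [[-0.13,-0.035,0.0],[0,0,0]],
  [[-0.156,-0.042,0],[0,0,0]],
  [[-0.156,-0.042,0],[0,0,0]],
])

```text
time_s: 2.0
eef_pos: [0.5579, -0.0246, 0.2392]
eef_rot: [0.0, 0.389, 0.921, -0.0]
wrist_force: [-0.3, -0.1, -0.1]
opening: 0.995
```

```bash
python3 sh.py .56 -.026 .235; python3 - <<'E'
from bench import *
import bench
from bench import viewer,nets
import cv2,pickle
c=viewer.get_calibration("wrist"); im=viewer.camera("wrist"); cv2.imwrite("pics/wrist1.png",im[:,:,::-1]); pickle.dump(c,open("w1.pkl","wb"))
print(c)
for t in("knob_grip","lever_grip"): print([(d["extent"],d["score"]) for d in nets.boxes_of(t,"wrist")][:2])
E
```

```text
pos [ 0.5579 -0.0246  0.2392] yaw 134.2 q6 -148.9 tilt [ 6.e-04 -9.e-04 -1.e+00] F [-0.26 -0.06 -0.14] T [0.03  0.03  0.014] open 0.995 t 2.0
shift [-0.0025  0.0005  0.0042]
{'K': array([[309.40221072,   0.        , 327.10079601],
       [  0.        , 309.40221072, 202.45335708],
       [  0.        ,   0.        ,   1.        ]]), 'origin': array([ 0.50904056, -0.07077703,  0.37387318]), 'orientation': array([ 0.38517817, -0.05277385, -0.12328062,  0.91304687])}
[([314.4, 165.0, 337.3, 218.9], 0.96), ([400.8, 244.1, 529.4, 344.8], 0.21)]
[([222.2, 28.7, 287.5, 108.7], 0.59)]
```

View pics/wrist1.png

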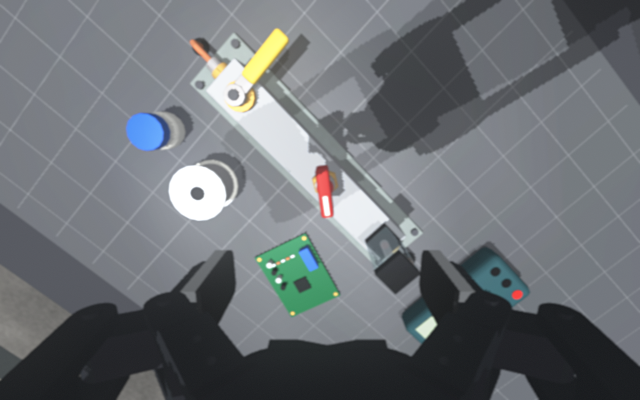

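```bash
python3 - <<'E'
from h import *
import pickle
c=pickle.load(open("w1.pkl","rb"))
im=cv2.imread("pics/wrist1.png")
cv2.imwrite("pics/w1z.png",cv2.resize(im[150:230,280:380],None,fx=7,fy=7,interpolation=cv2.INTER_CUBIC))
for p in[(.558,-.0248),(.558,-.014)]: print(proj(c,[*p,.105]))
E
```

```text
[326.15638738 194.94466482]
[334.74179518 203.05597843]
```

View pics/w1z.png

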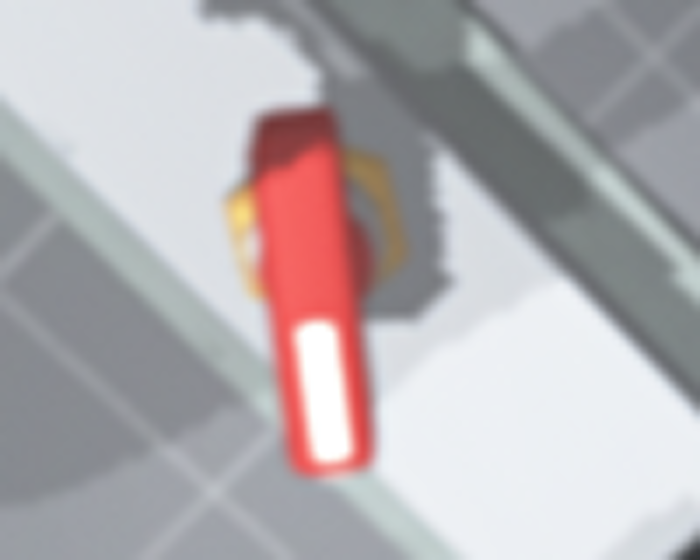

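```bash
python3 - <<'E'
from h import *
import pickle
c=pickle.load(open("w1.pkl","rb")); t=None
f=lambda x,y:(280+(x-3)/7,150+(y-3)/7)
a=unproj(c,f(297,113),.105);b=unproj(c,f(331,472),.105); d=b-a
print(a,b,np.linalg.norm(d),np.degrees(np.arctan2(d[1],d[0])),(a+b)/2)
e=unproj(c,f(275,300),.105)-unproj(c,f(357,292),.105);print("wid",np.linalg.norm(e))
# lever
for p in [(281,36),(233,95)]: print(unproj(c,p,.0755))
E
```

```text
[ 0.54168325 -0.04572592  0.105     ] [ 0.57243365 -0.00987283  0.105     ] 0.04723380110642146 49.38104131804169 [ 0.55705845 -0.02779938  0.105     ]
wid 0.010516010926337313
[ 0.48852436 -0.14741092  0.0755    ]
[ 0.55532088 -0.14625216  0.0755    ]
```

```bash
python3 sh.py .557 -.0275 .091
```

```text
pos [ 0.5561 -0.0207  0.2391] yaw 134.42 q6 -148.8 tilt [-7.e-04  6.e-04 -1.e+00] F [0.15 0.7  0.08] T [ 0.034 -0.046 -0.066] open 1.002 t 2.15
shift [-0.0056 -0.0041  0.1481]
```

Emit:
step_arm([
  [[-0.003,-0.002,0.035],[0,0,-5]],
  [[-0.0045,-0.0035,0.07],[0,0,-5]],
  [[-0.0045,-0.0035,0.1],[0,0,-5]],
  [[-0.0045,-0.0035,0.115],[0,0,-5]],
  [[-0.0045,-0.0035,0.115],[0,0,-5]],
], fingers=60)

```text
time_s: 2.65
eef_pos: [0.5553, -0.0254, 0.1223]
eef_rot: [-0.002, 0.346, 0.938, -0.0]
wrist_force: [0.1, -0.6, 0.8]
opening: 0.602
```

```bash
python3 - <<'E'
from bench import viewer,telemetry
import cv2,pickle
print(telemetry.get_obs()["eef_pos"])
for i in range(4):
    c=viewer.get_calibration("wrist"); im=viewer.camera("wrist"); o=telemetry.get_obs();print(o["eef_pos"].round(4),o["opening"],o["torque"].round(3),c["origin"].round(4))
cv2.imwrite("pics/wrist2.png",im[:,:,::-1]); pickle.dump(c,open("w2.pkl","wb"))
E
python3 sh.py .557 -.0275 .091
```

```text
[ 0.5553496  -0.02540386  0.12231969]
[ 0.5567 -0.0259  0.1242] 0.6025311456154732 [ 0.008  0.011 -0.049] [ 0.5117 -0.0761  0.2571]
[ 0.5578 -0.0264  0.1255] 0.6011669116745137 [-0.059 -0.027 -0.035] [ 0.5127 -0.0765  0.2589]
[ 0.5584 -0.0267  0.1261] 0.5978881588493442 [0.005 0.064 0.034] [ 0.5134 -0.0769  0.2601]
[ 0.5586 -0.0269  0.1264] 0.6019696929391831 [0.006 0.01  0.006] [ 0.5137 -0.0771  0.2607]
pos [ 0.5586 -0.0269  0.1264] yaw 139.46 q6 -154.4 tilt [ 3.3e-03 -9.0e-04 -1.0e+00] F [-0.17  0.14  0.04] T [0.006 0.01  0.006] open 0.602 t 2.85
shift [ 0.0009 -0.0016  0.0354]
```

View pics/wrist2.png

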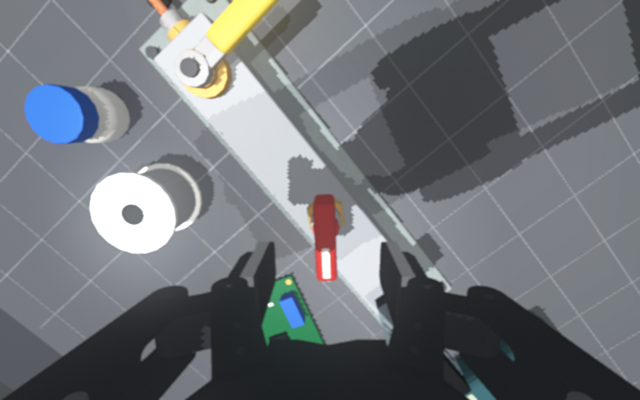

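```bash
python3 - <<'E'
from h import *
import pickle
c=pickle.load(open("w2.pkl","rb"))
im=cv2.imread("pics/wrist2.png")
cv2.imwrite("pics/w2z.png",cv2.resize(im[180:290,270:380],None,fx=5,fy=5,interpolation=cv2.INTER_CUBIC))
a=unproj(c,(323.7,197),.105);b=unproj(c,(326.7,281),.105);d=b-a
print(a,b,np.linalg.norm(d),np.degrees(np.arctan2(d[1],d[0])),(a+b)/2)
E
```

```text
[ 0.54154764 -0.04795863  0.105     ] [ 0.57200689 -0.00990098  0.105     ] 0.048745781596305555 51.3281337619022 [ 0.55677726 -0.0289298   0.105     ]
```

View pics/w2z.png

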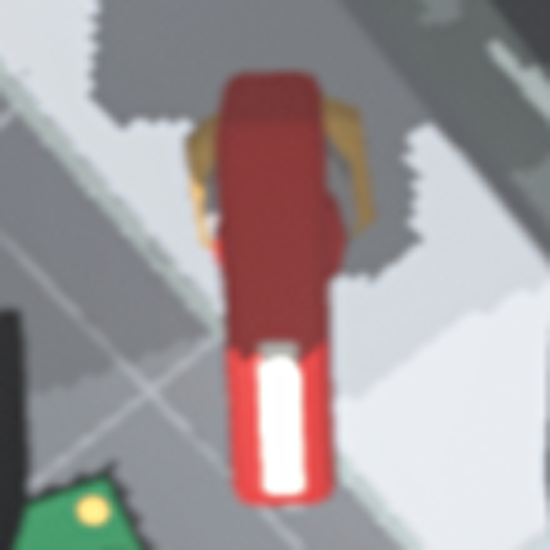

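Emit:
step_arm([
  [[0,-0.0015,0.02],[0,0,-1]],
  [[0,-0.0015,0.035],[0,0,-1]],
  [[0,-0.0015,0.035],[0,0,-1]],
  [[0,-0.0015,0.035],[0,0,-1]],
  [[0,-0.0015,0.035],[0,0,-1]],
])

```text
time_s: 3.35
eef_pos: [0.5569, -0.0282, 0.0902]
eef_rot: [0.001, 0.339, 0.941, 0.0]
wrist_force: [0.5, 0.4, 0.5]
opening: 0.6
```

```bash
python3 sh.py .5575 -.0278 .091
```

```text
pos [ 0.5569 -0.0282  0.0902] yaw 140.42 q6 -155.5 tilt [ 1.3e-03 -3.0e-04 -1.0e+00] F [0.47 0.42 0.5 ] T [0.025 0.036 0.042] open 0.6 t 3.35
shift [-0.0002  0.0007 -0.0008]
```

Good. I'll close on the paddle.

Emit:
step_arm([
  [[0,0,0],[0,0,0]],
  [[0,0,0],[0,0,0]],
  [[0,0,0],[0,0,0]],
  [[0,0,0],[0,0,0]],
  [[0,0,0],[0,0,0]],
], fingers=0)

```text
time_s: 3.85
eef_pos: [0.5575, -0.0289, 0.0902]
eef_rot: [0.002, 0.339, 0.941, -0.0]
wrist_force: [3.5, -4.5, 1.1]
opening: 0.124
```

Emit:
step_arm([
  [[0,0,0],[0,0,0]],
  [[0,0,0],[0,0,0]],
  [[0,0,0],[0,0,0]],
])

```text
time_s: 4.15
eef_pos: [0.5575, -0.0289, 0.0902]
eef_rot: [0.002, 0.339, 0.941, -0.0]
wrist_force: [4.0, -3.9, 0.8]
opening: 0.121
```

```bash
python3 - <<'E'
from bench import viewer,telemetry
import cv2
for i in range(3):
    im=viewer.camera("wrist"); o=telemetry.get_obs();print(o["eef_pos"].round(4),o["opening"],o["wrist_force"].round(2),o["torque"].round(3))
cv2.imwrite("pics/wrist3.png",im[:,:,::-1])
E
python3 sh.py
```

```text
[ 0.5575 -0.0289  0.0902] 0.12411044904935518 [ 2.78 -4.13  0.95] [-0.635 -0.489  0.011]
[ 0.5575 -0.0289  0.0902] 0.12353676850543095 [ 3.19 -4.48  1.19] [-0.704 -0.554  0.032]
[ 0.5575 -0.0289  0.0902] 0.12470407743549095 [ 3.25 -5.02  1.14] [-0.755 -0.477 -0.027]
pos [ 0.5575 -0.0289  0.0902] yaw 140.42 q6 -155.5 tilt [ 0.0028 -0.0015 -1.    ] F [ 3.25 -5.02  1.14] T [-0.755 -0.477 -0.027] open 0.125 t 4.3
```

View pics/wrist3.png

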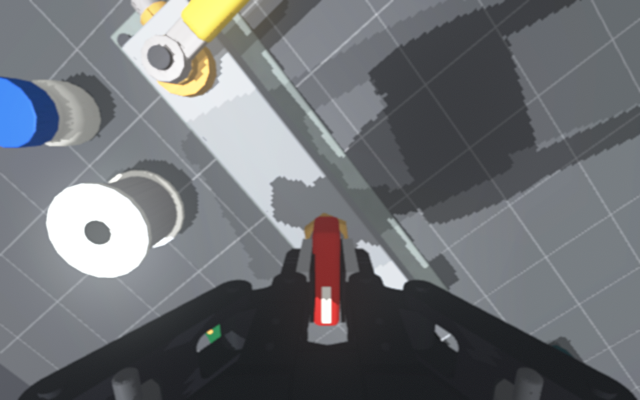

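Emit:
step_arm([
  [[-0.001,0,0],[0,0,5]],
  [[-0.001,0,0],[0,0,12]],
  [[-0.001,0,0],[0,0,19]],
  [[-0.001,0,0],[0,0,25]],
  [[-0.001,0,0],[0,0,30]],
])

```text
time_s: 4.8
eef_pos: [0.5571, -0.0281, 0.0901]
eef_rot: [-0.0, 0.572, 0.82, 0.0]
wrist_force: [-1.4, 1.1, 5.5]
opening: 0.126
```

```bash
python3 - <<'E'
from bench import viewer,telemetry
for i in range(2):
    im=viewer.camera("wrist"); o=telemetry.get_obs();print(o["wrist_force"].round(2),o["torque"].round(3))
E
python3 sh.py
```

```text
[-0.4   0.12  6.04] [0.233 0.14  0.067]
[-1.17  0.67  6.34] [0.218 0.19  0.039]
pos [ 0.5571 -0.0281  0.0901] yaw 110.29 q6 -125.4 tilt [ 2.e-04  9.e-04 -1.e+00] F [-1.17  0.67  6.34] T [0.218 0.19  0.039] open 0.123 t 4.9
```

Emit:
step_arm([
  [[0,0,0],[0,0,7]],
  [[0,0,0],[0,0,14]],
  [[0,0,0],[0,0,21]],
  [[0,0,0],[0,0,28]],
  [[0,0,0],[0,0,35]],
])

```text
time_s: 5.4
eef_pos: [0.5572, -0.0269, 0.0901]
eef_rot: [-0.001, 0.793, 0.61, 0.001]
wrist_force: [-0.2, 6.3, 6.4]
opening: 0.125
```

Emit:
step_arm([
  [[0,0,0],[0,0,7]],
  [[0,0,0],[0,0,14]],
  [[0,0,0],[0,0,21]],
  [[0,0,0],[0,0,28]],
  [[0,0,0],[0,0,35]],
])

```text
time_s: 5.9
eef_pos: [0.5579, -0.0261, 0.0901]
eef_rot: [-0.002, 0.939, 0.343, 0.002]
wrist_force: [3.3, 9.2, 4.7]
opening: 0.127
```

```bash
cat > tq.py <<'E'
from bench import viewer,telemetry
import numpy as np
L=[]
for i in range(4):
    viewer.camera("wrist"); o=telemetry.get_obs(); L.append(np.r_[o["wrist_force"],o["torque"]])
print("mean",np.mean(L,0).round(3),"Tz",[round(l[5],3) for l in L])
E
python3 tq.py; python3 sh.py
```

```text
mean [ 2.926  9.547  4.617  1.694 -0.607  0.052] Tz [np.float64(0.068), np.float64(0.086), np.float64(0.028), np.float64(0.025)]
pos [ 0.5579 -0.026   0.0901] yaw 40.42 q6 -55.6 tilt [ 0.0022  0.0041 -1.    ] F [ 2.18 10.33  5.15] T [ 1.71  -0.596  0.025] open 0.124 t 6.1
```

Emit:
step_arm([
  [[0.0012,-0.0007,0],[0,0,5]],
  [[0.0012,-0.0007,0],[0,0,10]],
  [[0.0012,-0.0007,0],[0,0,15]],
  [[0.0012,-0.0007,0],[0,0,20]],
  [[0.0012,-0.0007,0],[0,0,20]],
])

```text
time_s: 6.6
eef_pos: [0.5586, -0.0256, 0.0902]
eef_rot: [-0.001, 0.984, 0.176, 0.002]
wrist_force: [3.8, 5.9, 3.5]
opening: 0.127
```

```bash
python3 tq.py; python3 sh.py
```

```text
mean [ 3.501  6.281  3.112  1.113 -0.729  0.039] Tz [np.float64(-0.016), np.float64(0.077), np.float64(0.06), np.float64(0.037)]
pos [ 0.5586 -0.0256  0.0901] yaw 20.42 q6 -35.4 tilt [ 0.0027  0.0027 -1.    ] F [3.76 6.08 3.54] T [ 1.097 -0.718  0.037] open 0.125 t 6.8
```

Emit:
step_arm([
  [[0,0,0],[0,0,3]],
  [[0,0,0],[0,0,6]],
  [[0,0,0],[0,0,8]],
  [[0,0,0],[0,0,8]],
])

```text
time_s: 7.2
eef_pos: [0.5589, -0.0256, 0.0902]
eef_rot: [-0.001, 0.994, 0.108, 0.002]
wrist_force: [5.3, 6.2, 2.5]
opening: 0.129
```

```bash
python3 tq.py; python3 sh.py
```

```text
mean [ 4.516  6.22   2.286  1.133 -0.93   0.067] Tz [np.float64(0.084), np.float64(0.054), np.float64(0.07), np.float64(0.061)]
pos [ 0.5589 -0.0256  0.0902] yaw 12.42 q6 -27.4 tilt [ 0.0034  0.0028 -1.    ] F [4.25 6.18 1.75] T [ 1.159 -0.889  0.061] open 0.121 t 7.4
```

Emit:
step_arm([
  [[0.0008,-0.0006,0],[0,0,3]],
  [[0.0008,-0.0006,0],[0,0,6]],
  [[0.0008,-0.0006,0],[0,0,8]],
  [[0.0008,-0.0006,0],[0,0,8]],
])

```text
time_s: 7.8
eef_pos: [0.5592, -0.0254, 0.0901]
eef_rot: [-0.001, 0.999, 0.038, 0.001]
wrist_force: [3.1, 3.3, 4.1]
opening: 0.123
```

```bash
python3 tq.py; python3 sh.py
```

```text
mean [ 3.175  4.654  2.758  0.752 -0.718  0.038] Tz [np.float64(0.056), np.float64(0.055), np.float64(0.005), np.float64(0.036)]
pos [ 0.5593 -0.0254  0.0902] yaw 4.43 q6 -19.3 tilt [ 0.0027  0.0017 -1.    ] F [3.63 4.47 3.12] T [ 0.768 -0.724  0.036] open 0.128 t 8.0
```

Emit:
step_arm([
  [[0.0003,-0.0003,0],[0,0,3]],
  [[0.0003,-0.0003,0],[0,0,6]],
  [[0.0003,-0.0003,0],[0,0,8]],
  [[0.0003,-0.0003,0],[0,0,8]],
])

```text
time_s: 8.4
eef_pos: [0.5596, -0.0255, 0.0901]
eef_rot: [-0.001, 1.0, -0.031, 0.001]
wrist_force: [4.0, 4.5, 3.5]
opening: 0.127
```

```bash
python3 tq.py; python3 sh.py
```

```text
mean [ 3.848  3.89   3.186  0.723 -0.809  0.034] Tz [np.float64(0.01), np.float64(0.044), np.float64(0.026), np.float64(0.057)]
pos [ 0.5596 -0.0254  0.0902] yaw -3.51 q6 -11.4 tilt [ 0.0028  0.0012 -1.    ] F [3.75 2.99 3.47] T [ 0.722 -0.796  0.057] open 0.125 t 8.6
```

Emit:
step_arm([
  [[0.0004,-0.0004,0],[0,0,3]],
  [[0.0004,-0.0004,0],[0,0,6]],
  [[0.0004,-0.0004,0],[0,0,8]],
  [[0.0004,-0.0004,0],[0,0,8]],
])

```text
time_s: 9.0
eef_pos: [0.5599, -0.0255, 0.0901]
eef_rot: [-0.0, 0.995, -0.1, 0.001]
wrist_force: [3.5, 2.4, 4.8]
opening: 0.127
```

```bash
python3 tq.py; python3 sh.py
```

```text
mean [ 4.284  3.232  4.698  0.601 -0.839  0.032] Tz [np.float64(0.089), np.float64(0.037), np.float64(0.005), np.float64(-0.002)]
pos [ 0.5599 -0.0255  0.0901] yaw -11.47 q6 -3.3 tilt [ 2.4e-03  5.0e-04 -1.0e+00] F [4.39 3.09 4.69] T [ 0.578 -0.846 -0.002] open 0.125 t 9.2
```

Emit:
step_arm([
  [[0.0004,-0.0003,0],[0,0,3]],
  [[0.0004,-0.0003,0],[0,0,6]],
  [[0.0004,-0.0003,0],[0,0,8]],
  [[0.0004,-0.0003,0],[0,0,8]],
])

```text
time_s: 9.6
eef_pos: [0.5602, -0.0256, 0.0901]
eef_rot: [-0.0, 0.986, -0.169, 0.001]
wrist_force: [4.3, 1.8, 5.6]
opening: 0.127
```

```bash
python3 tq.py; python3 sh.py
```

```text
mean [ 3.515e+00  2.730e+00  5.736e+00  4.130e-01 -7.420e-01  5.000e-03] Tz [np.float64(-0.02), np.float64(-0.02), np.float64(0.016), np.float64(0.043)]
pos [ 0.5602 -0.0256  0.0901] yaw -19.44 q6 4.7 tilt [ 0.0021  0.     -1.    ] F [2.86 2.74 5.55] T [ 0.417 -0.764  0.043] open 0.125 t 9.8
```

Emit:
step_arm([
  [[0.0003,-0.0004,0],[0,0,3]],
  [[0.0003,-0.0004,0],[0,0,6]],
  [[0.0003,-0.0004,0],[0,0,8]],
  [[0.0003,-0.0004,0],[0,0,8]],
])

```text
time_s: 10.2
eef_pos: [0.5605, -0.0257, 0.0901]
eef_rot: [0.0, 0.971, -0.238, 0.001]
wrist_force: [2.9, 0.9, 6.1]
opening: 0.121
```

```bash
python3 tq.py; python3 sh.py
```

```text
mean [ 3.343  1.292  5.719  0.15  -0.641  0.049] Tz [np.float64(0.027), np.float64(0.053), np.float64(0.06), np.float64(0.055)]
pos [ 0.5605 -0.0257  0.0901] yaw -27.44 q6 12.7 tilt [ 1.8e-03 -6.0e-04 -1.0e+00] F [2.58 1.07 5.78] T [ 0.17  -0.612  0.055] open 0.124 t 10.4
```

Emit:
step_arm([
  [[0.0003,-0.0002,0],[0,0,3]],
  [[0.0003,-0.0002,0],[0,0,6]],
  [[0.0003,-0.0002,0],[0,0,8]],
  [[0.0003,-0.0002,0],[0,0,8]],
])

```text
time_s: 10.8
eef_pos: [0.5607, -0.0258, 0.0901]
eef_rot: [0.0, 0.952, -0.305, 0.001]
wrist_force: [2.3, 0.2, 5.7]
opening: 0.126
```

```bash
python3 tq.py; python3 sh.py
```

```text
mean [ 2.762  0.495  5.6   -0.023 -0.551  0.021] Tz [np.float64(0.043), np.float64(0.062), np.float64(-0.034), np.float64(0.012)]
pos [ 0.5607 -0.0258  0.0901] yaw -35.45 q6 20.7 tilt [ 1.5e-03 -9.0e-04 -1.0e+00] F [2.87 0.82 5.31] T [-0.038 -0.553  0.012] open 0.124 t 11.0
```

Emit:
step_arm([
  [[0.0003,0,0],[0,0,3]],
  [[0.0003,0,0],[0,0,6]],
  [[0.0003,0,0],[0,0,8]],
  [[0.0003,0,0],[0,0,8]],
])

```text
time_s: 11.4
eef_pos: [0.561, -0.026, 0.0901]
eef_rot: [0.0, 0.929, -0.371, 0.001]
wrist_force: [2.7, 0.1, 5.6]
opening: 0.126
```

```bash
python3 tq.py; python3 sh.py; python3 - <<'E'
from bench import viewer
import cv2
cv2.imwrite("pics/wrist4.png",viewer.camera("wrist")[:,:,::-1])
E
```

```text
mean [ 2.352 -0.066  5.608 -0.069 -0.526  0.046] Tz [np.float64(0.056), np.float64(0.017), np.float64(0.067), np.float64(0.042)]
pos [ 0.561  -0.026   0.0901] yaw -43.44 q6 28.7 tilt [ 0.0015 -0.001  -1.    ] F [ 1.71 -0.43  5.54] T [-0.097 -0.553  0.042] open 0.128 t 11.6
```

View pics/wrist4.png

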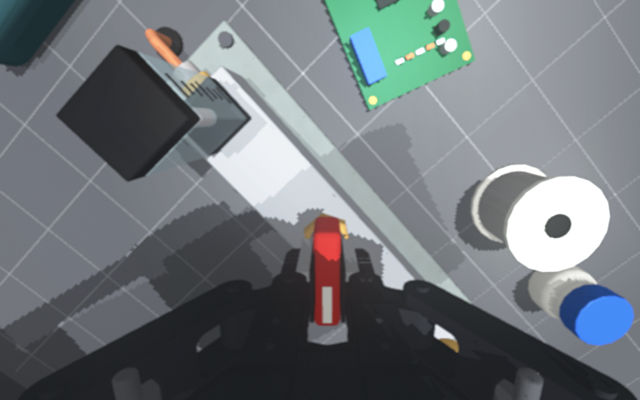

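The white line is still at the image bottom (326, 305), so the paddle turns with the gripper. It has turned 184° so far, and I'll continue.

Emit:
step_arm([
  [[0.0002,-0.0001,0],[0,0,3]],
  [[0.0002,-0.0001,0],[0,0,6]],
  [[0.0002,-0.0001,0],[0,0,8]],
  [[0.0002,-0.0001,0],[0,0,8]],
])

```text
time_s: 12.05
eef_pos: [0.5612, -0.0263, 0.0901]
eef_rot: [0.0, 0.901, -0.434, 0.001]
wrist_force: [1.9, -0.3, 5.6]
opening: 0.125
```

```bash
python3 tq.py; python3 sh.py
```

```text
mean [ 2.495 -0.766  5.423 -0.185 -0.519  0.132] Tz [np.float64(0.106), np.float64(0.152), np.float64(0.135), np.float64(0.136)]
pos [ 0.5612 -0.0263  0.0901] yaw -51.43 q6 36.7 tilt [ 0.0014 -0.0013 -1.    ] F [ 3.31 -0.79  5.83] T [-0.141 -0.504  0.136] open 0.127 t 12.25
```

Emit:
step_arm([
  [[0,0,0],[0,0,1.5]],
  [[0,0,0],[0,0,2.5]],
  [[0,0,0],[0,0,2.5]],
])

```text
time_s: 12.55
eef_pos: [0.5612, -0.0264, 0.0901]
eef_rot: [0.0, 0.891, -0.454, 0.001]
wrist_force: [2.9, -0.7, 4.9]
opening: 0.124
```

```bash
python3 tq.py; python3 tq.py; python3 sh.py
```

```text
mean [ 2.328 -0.962  5.65  -0.228 -0.532  0.2  ] Tz [np.float64(0.217), np.float64(0.216), np.float64(0.185), np.float64(0.183)]
mean [ 3.005 -0.912  5.735 -0.196 -0.533  0.221] Tz [np.float64(0.169), np.float64(0.238), np.float64(0.233), np.float64(0.245)]
pos [ 0.5612 -0.0263  0.0901] yaw -53.92 q6 39.2 tilt [ 0.0015 -0.0015 -1.    ] F [ 2.4  -0.42  5.89] T [-0.234 -0.544  0.245] open 0.124 t 12.95
```

The knob has bottomed. The torque is about 0.21 N m, which puts it about 4.6° past contact. I'll back off 94.5°.

Emit:
step_arm([
  [[0,0,0],[0,0,-6]],
  [[-0.0003,0.0003,0],[0,0,-13]],
  [[-0.0005,0.0004,0],[0,0,-20]],
  [[-0.0007,0.0006,0],[0,0,-26]],
  [[-0.0009,0.0007,0],[0,0,-32]],
])

```text
time_s: 13.45
eef_pos: [0.5603, -0.0255, 0.0901]
eef_rot: [0.0, 0.982, -0.188, 0.001]
wrist_force: [3.3, 1.2, 5.1]
opening: 0.123
```

Emit:
step_arm([
  [[-0.0002,0,0],[0,0,-6]],
  [[-0.0004,0,0],[0,0,-13]],
  [[-0.0007,0,0],[0,0,-20]],
  [[-0.0009,0,0],[0,0,-26]],
  [[-0.0011,0,0],[0,0,-32]],
])

```text
time_s: 13.95
eef_pos: [0.5591, -0.0252, 0.0901]
eef_rot: [0.0, 0.996, 0.09, 0.001]
wrist_force: [2.4, 0.4, 6.4]
opening: 0.127
```

```bash
python3 sh.py
```

```text
pos [ 0.5591 -0.0252  0.0901] yaw 10.29 q6 -25.0 tilt [ 1.5e-03 -6.0e-04 -1.0e+00] F [2.41 0.35 6.36] T [ 0.06  -0.552 -0.088] open 0.127 t 13.95
```

Emit:
step_arm([
  [[-0.0002,-0.0001,0],[0,0,-7]],
  [[-0.0005,-0.0002,0],[0,0,-14]],
  [[-0.0008,-0.0004,0],[0,0,-22]],
  [[-0.001,-0.0005,0],[0,0,-30.5]],
  [[-0.001,-0.0005,0],[0,0,-30.5]],
])

```text
time_s: 14.45
eef_pos: [0.5579, -0.0255, 0.0901]
eef_rot: [0.001, 0.937, 0.348, 0.0]
wrist_force: [2.4, -1.5, 6.0]
opening: 0.123
```

```bash
python3 tq.py; python3 sh.py
```

```text
mean [ 2.346 -1.478  5.544 -0.249 -0.477 -0.019] Tz [np.float64(-0.037), np.float64(-0.024), np.float64(-0.034), np.float64(0.02)]
pos [ 0.5579 -0.0255  0.0901] yaw 40.54 q6 -55.3 tilt [ 0.0013 -0.0015 -1.    ] F [ 2.55 -1.3   5.25] T [-0.248 -0.513  0.02 ] open 0.127 t 14.65
```

Emit:
step_arm([
  [[0,0,0],[0,0,0]],
  [[0,0,0],[0,0,0]],
  [[0,0,0],[0,0,0]],
  [[0,0,0],[0,0,0]],
  [[0,0,0],[0,0,0]],
], fingers=60)

```text
time_s: 15.15
eef_pos: [0.557, -0.0244, 0.089]
eef_rot: [-0.0, 0.938, 0.346, -0.0]
wrist_force: [0.3, -0.2, -0.2]
opening: 0.599
```

```bash
python3 sh.py; python3 - <<'E'
from bench import viewer
import cv2
for i in range(3): im=viewer.camera("wrist")
cv2.imwrite("pics/wrist5.png",im[:,:,::-1])
E
python3 sh.py
```

```text
pos [ 0.557  -0.0244  0.089 ] yaw 40.45 q6 -55.2 tilt [-9.e-04  2.e-04 -1.e+00] F [ 0.28 -0.21 -0.21] T [-0.043  0.037  0.012] open 0.599 t 15.15
pos [ 0.5573 -0.0245  0.0892] yaw 40.44 q6 -55.1 tilt [-2.e-04  0.e+00 -1.e+00] F [ 0.01  0.72 -0.54] T [-0.005  0.07   0.021] open 0.6 t 15.3
```

View pics/wrist5.png

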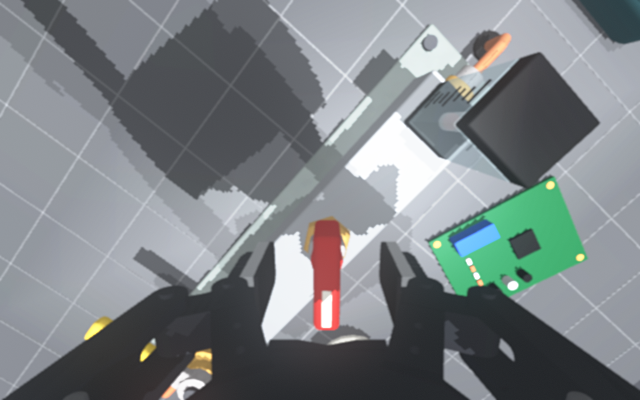

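The knob is released and clear: the paddle is at (327, 270) between the open fingers. I'll lift straight up.

Emit:
step_arm([
  [[0,0,-0.03],[0,0,0]],
  [[0,0,-0.06],[0,0,0]],
  [[0,0,-0.1],[0,0,0]],
  [[0,0,-0.12],[0,0,8]],
  [[0,0,-0.12],[0,0,16]],
])

```text
time_s: 15.8
eef_pos: [0.5597, -0.025, 0.2138]
eef_rot: [0.002, 0.978, 0.209, 0.003]
wrist_force: [-0.8, -0.3, 0.3]
opening: 0.601
```

```bash
python3 sh.py .506 -.1134 .15; python3 - <<'E'
from bench import viewer,nets
import cv2
im=viewer.camera("top"); cv2.imwrite("pics/top1.png",im[:,:,::-1])
E
```

```text
pos [ 0.5597 -0.025   0.2138] yaw 24.13 q6 -38.8 tilt [ 0.0073 -0.0019 -1.    ] F [-0.85 -0.35  0.28] T [-0.081  0.017  0.004] open 0.601 t 15.8
shift [-0.0855  0.0584  0.0635]
```

View pics/top1.png

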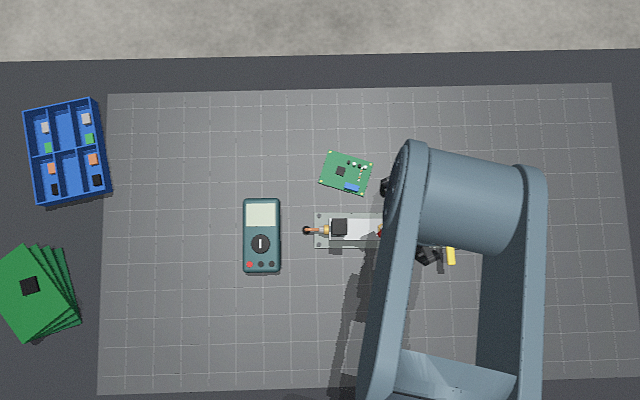

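Emit:
step_arm([
  [[-0.03,0.02,0],[0,0,8]],
  [[-0.06,0.04,0.0],[0,0,16]],
  [[-0.083,0.057,0.02],[0,0,24]],
  [[-0.084,0.058,0.05],[0,0,26]],
  [[-0.084,0.058,0.06],[0,0,26]],
], fingers=0)

```text
time_s: 16.35
eef_pos: [0.5025, -0.112, 0.1463]
eef_rot: [-0.001, 1.0, -0.014, -0.002]
wrist_force: [0.1, 0.4, -0.7]
opening: 0.002
```

```bash
python3 - <<'E'
from bench import viewer
import cv2,pickle
for i in range(4): 
    c=viewer.get_calibration("wrist");im=viewer.camera("wrist")
cv2.imwrite("pics/wrist6.png",im[:,:,::-1]); pickle.dump(c,open("w6.pkl","wb"))
E
python3 sh.py .506 -.1134 .072
```

```text
pos [ 0.5054 -0.1117  0.1498] yaw -1.42 q6 -24.2 tilt [ 2.e-04 -0.e+00 -1.e+00] F [0.52 0.5  0.9 ] T [ 0.014 -0.053  0.002] open -0.001 t 16.55
shift [0.0007 0.0016 0.0778]
```

View pics/wrist6.png

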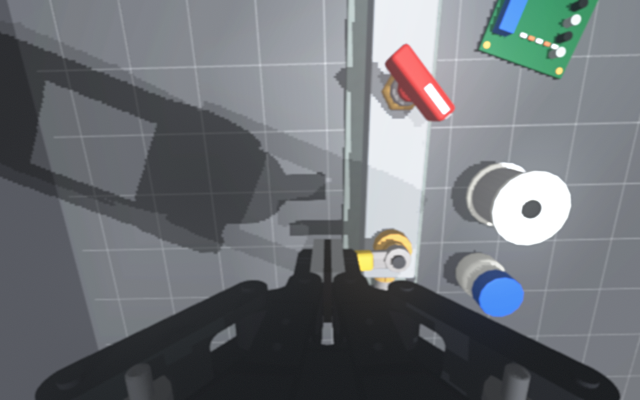

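```bash
python3 - <<'E'
from h import *
import pickle
c=pickle.load(open("w6.pkl","rb"))
print(proj(c,[.555,-.147,.0755]),proj(c,[.555,-.147,.085]),unproj(c,(398,262),.08), "knob",unproj(c,(421,83),.105), "tip",proj(c,[.5054,-.1117,.142]))
piv=np.array([.555,-.147]); xv=np.array([.9995,-.031]);yv=np.array([.031,.9995])
for th in np.radians([0,10,20,30,40,50,60,70,80,90]):
    for d in (.0185,):
        u=-np.cos(th)*xv-np.sin(th)*yv; n=np.sin(th)*xv-np.cos(th)*yv
        print(round(np.degrees(th)),(piv+.05*u-d*n).round(4))
E
```

```text
[397.7199339  261.15972005] [400.67668824 267.17149403] [ 0.55415869 -0.14544494  0.08      ] knob [ 0.55679778 -0.02723938  0.105     ] tip [329.9562404  258.10081351]
0 [ 0.5056 -0.127 ]
10 [ 0.5029 -0.1358]
20 [ 0.5017 -0.1451]
30 [ 0.5022 -0.1543]
40 [ 0.5043 -0.1634]
50 [ 0.5079 -0.172 ]
60 [ 0.5129 -0.1798]
70 [ 0.5193 -0.1866]
80 [ 0.5267 -0.1922]
90 [ 0.535  -0.1964]
```

Emit:
step_arm([
  [[0,0,0.03],[0,0,0]],
  [[0,0,0.06],[0,0,0]],
  [[0,0,0.078],[0,0,0]],
  [[0,0,0.078],[0,0,0]],
  [[0,0,0.078],[0,0,0]],
])

```text
time_s: 17.05
eef_pos: [0.5059, -0.1121, 0.0726]
eef_rot: [0.0, 1.0, -0.013, 0.001]
wrist_force: [1.5, 0.1, 0.5]
opening: -0.001
```

```bash
python3 sh.py .5017 -.1451 .071
```

```text
pos [ 0.5059 -0.1121  0.0726] yaw -1.48 q6 -24.2 tilt [ 1.3e-03 -7.0e-04 -1.0e+00] F [1.48 0.12 0.49] T [-0.017 -0.06   0.001] open -0.001 t 17.05
shift [-0.0033  0.0331  0.0016]
```

Emit:
step_arm([
  [[0,0.008,0.001],[0,0,0]],
  [[0,0.016,0.001],[0,0,0]],
  [[-0.0025,0.024,0.001],[0,0,-8]],
  [[-0.0038,0.033,0.001],[0,0,-16]],
  [[-0.0038,0.037,0.001],[0,0,-20]],
])

```text
time_s: 17.55
eef_pos: [0.5007, -0.1501, 0.0715]
eef_rot: [0.0, 0.987, 0.162, 0.001]
wrist_force: [2.2, 3.3, 1.0]
opening: -0.001
```

```bash
python3 sh.py .5079 -.172 .0715
```

```text
pos [ 0.5007 -0.1501  0.0715] yaw 18.66 q6 -48.4 tilt [ 2.e-03 -2.e-04 -1.e+00] F [2.17 3.27 0.96] T [ 0.48  -0.147  0.082] open -0.001 t 17.55
shift [-0.0002  0.0231 -0.    ]
```

Emit:
step_arm([
  [[-0.001,0.006,0],[0,0,-8]],
  [[-0.001,0.0137,0],[0,0,-16]],
  [[-0.0001,0.023,0],[0,0,-24]],
  [[0.0022,0.032,0],[0,0,-32]],
  [[0.004,0.0364,0],[0,0,-40]],
])

```text
time_s: 18.05
eef_pos: [0.5151, -0.1837, 0.071]
eef_rot: [0.0, 0.871, 0.49, -0.0]
wrist_force: [-4.7, -0.2, 1.7]
opening: -0.003
```

```bash
python3 sh.py .5193 -.1866 .0715;python3 sh.py .5267 -.1922 .0715; python3 sh.py .535 -.1964 .0715
```

```text
pos [ 0.5151 -0.1837  0.071 ] yaw 58.74 q6 -90.7 tilt [-7.e-04 -5.e-04 -1.e+00] F [-4.71 -0.21  1.68] T [-0.069  0.685 -0.054] open -0.003 t 18.05
shift [-0.0003  0.0051 -0.0005]
pos [ 0.5151 -0.1837  0.071 ] yaw 58.74 q6 -90.7 tilt [-7.e-04 -5.e-04 -1.e+00] F [-4.71 -0.21  1.68] T [-0.069  0.685 -0.054] open -0.003 t 18.05
shift [-0.0013  0.0144 -0.0005]
pos [ 0.5151 -0.1837  0.071 ] yaw 58.74 q6 -90.7 tilt [-7.e-04 -5.e-04 -1.e+00] F [-4.71 -0.21  1.68] T [-0.069  0.685 -0.054] open -0.003 t 18.05
shift [-0.0005  0.0236 -0.0005]
```

Emit:
step_arm([
  [[-0.0003,0.006,0],[0,0,-8]],
  [[-0.0008,0.012,0],[0,0,-16]],
  [[-0.0008,0.018,0],[0,0,-24]],
  [[-0.0005,0.023,0],[0,0,-29]],
  [[-0.0005,0.025,0],[0,0,-29]],
])

```text
time_s: 18.55
eef_pos: [0.5357, -0.1965, 0.0707]
eef_rot: [-0.001, 0.723, 0.691, -0.0]
wrist_force: [-7.7, 1.6, 5.7]
opening: -0.001
```

```bash
python3 sh.py .535 -.1964 .0715; python3 - <<'E'
from bench import viewer,telemetry
import cv2,pickle
for i in range(3): 
    c=viewer.get_calibration("wrist");im=viewer.camera("wrist"); o=telemetry.get_obs(); print(o["eef_pos"].round(4),o["wrist_force"].round(1))
cv2.imwrite("pics/wrist7.png",im[:,:,::-1]); pickle.dump(c,open("w7.pkl","wb"))
E
```

```text
pos [ 0.5357 -0.1965  0.0707] yaw 87.44 q6 -119.5 tilt [-1.7e-03  5.0e-04 -1.0e+00] F [-7.66  1.63  5.7 ] T [0.263 1.249 0.014] open -0.001 t 18.55
shift [ 0.0001 -0.0007 -0.0008]
[ 0.5357 -0.1964  0.0707] [-4.9  0.4  3.1]
[ 0.5357 -0.1964  0.0708] [-4.2 -0.3  2.1]
[ 0.5357 -0.1964  0.0707] [-5.2 -2.   2. ]
```

View pics/wrist7.png

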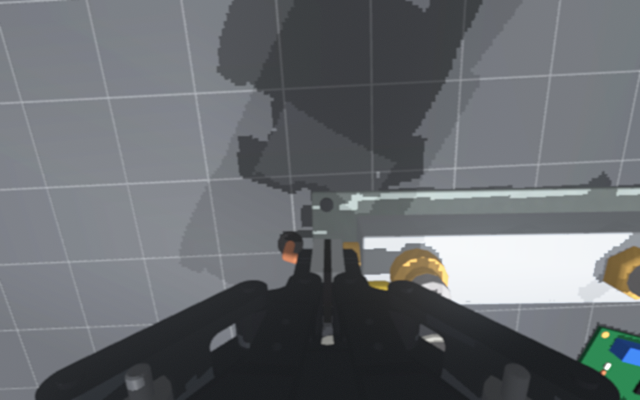

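Emit:
step_arm([
  [[0,0.001,0],[0,0,0]],
  [[0,0.002,0],[0,0,0]],
  [[0,0.0025,0],[0,0,0]],
  [[0,0.0025,0],[0,0,0]],
])

```text
time_s: 19.1
eef_pos: [0.5359, -0.1964, 0.0705]
eef_rot: [-0.002, 0.723, 0.69, -0.002]
wrist_force: [-15.4, -1.5, 9.8]
opening: 0.003
```

```bash
python3 sh.py
```

```text
pos [ 0.5359 -0.1964  0.0705] yaw 87.33 q6 -119.2 tilt [-6.5e-03  3.0e-04 -1.0e+00] F [-15.4   -1.48   9.76] T [-0.219  2.424  0.032] open 0.003 t 19.1
```

Moving 2.5 mm further gave only 0.2 mm of travel while the force tripled, so the lever is on its hard stop. I'll back away, lift and look.

Emit:
step_arm([
  [[0,-0.01,0],[0,0,0]],
  [[0,-0.025,0],[0,0,0]],
  [[0,-0.03,-0.04],[0,0,0]],
  [[0,-0.03,-0.09],[0,0,0]],
  [[0,-0.03,-0.12],[0,0,0]],
])

```text
time_s: 19.6
eef_pos: [0.5102, -0.1955, 0.1945]
eef_rot: [0.003, 0.723, 0.69, 0.001]
wrist_force: [1.1, -0.7, -0.0]
opening: -0.004
```

Emit:
step_arm([
  [[0.0,-0.04,-0.02],[0,0,0]],
  [[0,-0.08,-0.03],[0,0,0]],
  [[0,-0.12,-0.03],[0,0,0]],
  [[0,-0.12,-0.03],[0,0,0]],
  [[0,-0.12,-0.03],[0,0,0]],
])

```text
time_s: 20.1
eef_pos: [0.3891, -0.1896, 0.2212]
eef_rot: [0.002, 0.724, 0.69, 0.0]
wrist_force: [0.6, 0.0, 0.1]
opening: -0.003
```

```bash
python3 - <<'E'
from bench import viewer,telemetry,nets
from h import *
import cv2
for c in("scene","top","wrist"):
    im=viewer.camera(c); cv2.imwrite(f"pics/{c}9.png",im[:,:,::-1])
    if c=="scene": cv2.imwrite("pics/s9z.png",cv2.resize(im[130:250,160:420,::-1],None,fx=3,fy=3,interpolation=cv2.INTER_CUBIC))
    print(c,[(t,nets.boxes_of(t,c)[:1]) for t in ("lever_grip","spool_center","flux_jar_center","board_center")])
E
python3 sh.py
```

```text
scene [('lever_grip', [{'extent': [203.4, 153.3, 232.9, 167.0], 'score': 0.67}]), ('spool_center', [{'extent': [206.0, 191.0, 235.0, 224.3], 'score': 0.67}]), ('flux_jar_center', [{'extent': [184.5, 185.8, 207.7, 214.5], 'score': 0.85}]), ('board_center', [{'extent': [261.2, 214.4, 317.8, 251.7], 'score': 0.66}])]
top [('lever_grip', [{'extent': [442.0, 224.3, 484.3, 235.2], 'score': 0.52}]), ('spool_center', [{'extent': [407.9, 160.8, 440.3, 193.5], 'score': 0.76}]), ('flux_jar_center', [{'extent': [449.1, 173.5, 472.6, 195.5], 'score': 0.59}]), ('board_center', [{'extent': [321.3, 149.0, 372.8, 198.9], 'score': 0.7}])]
wrist [('lever_grip', [{'extent': [321.1, 331.9, 330.7, 343.9], 'score': 0.47}]), ('spool_center', []), ('flux_jar_center', []), ('board_center', [{'extent': [613.2, 240.9, 639.0, 359.0], 'score': 0.5}])]
pos [ 0.389  -0.1891  0.2203] yaw 87.43 q6 -129.2 tilt [-1.e-04  0.e+00 -1.e+00] F [ 0.34 -0.36 -0.48] T [-0.008  0.017  0.006] open 0.002 t 20.85
```

View pics/s9z.png

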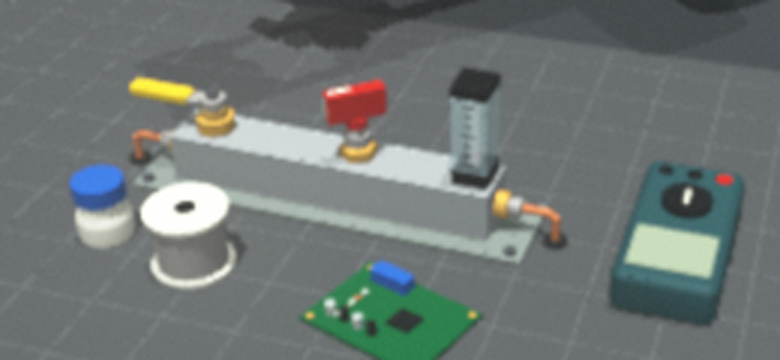

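View pics/wrist9.png

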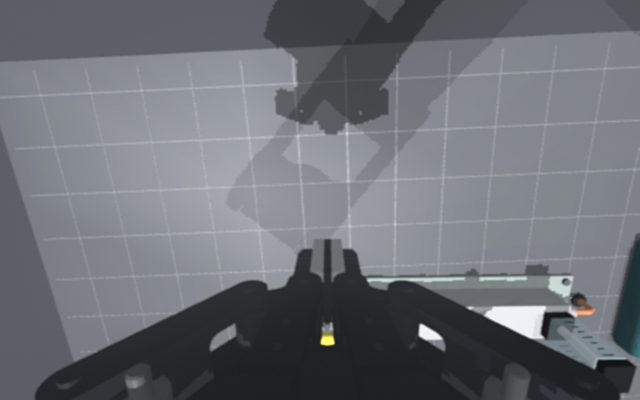

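View pics/top9.png

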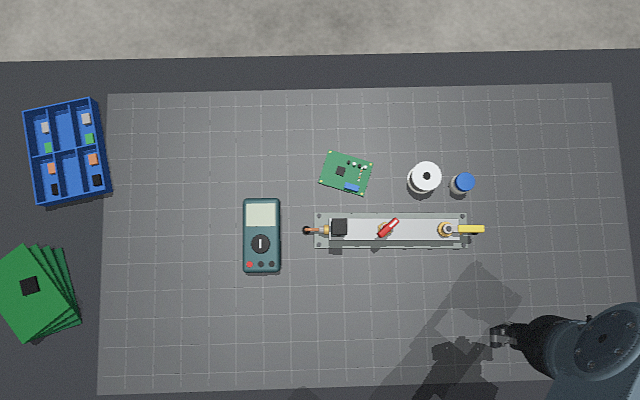

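```bash
python3 - <<'E'
from bench import ticket,viewer
from h import *
c=viewer.get_calibration("top")
a=unproj(c,(484,229),.0755);b=unproj(c,(457,229),.0755);d=a-b
print("lever deg from panel -x:",np.degrees(np.arctan2(d[1],d[0]))-178.2)
print(ticket.hand_in())
E
```

```text
lever deg from panel -x: -269.7999631779477
the job is handed in; nothing more can be done
None
```

The needle valve is set a quarter turn open, the yellow lever is fully open, and the job is handed in. It took about 21 s of the 72 s allowed, and no verdict was reported.

- **Needle valve:** I turned the red knob clockwise about 194° until it bottomed at roughly 0.21–0.22 N m, about 4.6° into the soft seat. I held it there for about 0.5 s, backed it off 94.5° (about 90° from where it first bottomed, by the torque slope), and let go. After release the wrist force read near zero, and the pictures show the paddle where it was left.
- **Shut-off lever:** I pushed it round with the closed fingers to its hard stop. A further 2.5 mm of push moved it only 0.2 mm while the force rose from 5 to 15 N. In the last top picture it measures about 90° open, in line with the block.
- **Bystanders:** in the last top picture, the boxes found for the spool, board and jar are within about 2 pixels (about 4 mm) of their starting positions. The multimeter I checked only by eye; it looks unmoved. The arm was clear of everything at hand-in.

**Disagreement:** the fittings sit about 13 mm toward -y from where they would be if the panel's origin were the middle of its base plate. I used their directly measured positions instead.

**Not checked directly:** I couldn't see the needle tip, so the quarter turn rests on the wrist torque and the measured tool angle.

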